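# Free the mineral block from the feeder chute

### The arm

A 6-joint arm with a two-finger parallel gripper is mounted at the origin on the work surface. World frame = base frame: x ahead of the robot, y to its left, z up, the work surface at z = 0. Lengths are in m, angles in degrees, forces in N, time in s.
With the tool pointing down it reaches from about 0.25 to 0.725 m from the base axis. Payload 9.7 kg.
Tool frame: the origin (TCP) lies between the finger pads; the fingertips stand 11 mm ahead of it and the grasp point (between the pads) lies 8 mm behind it; z points along the fingers, x is the direction in which the jaws open and shut, and the axes are right-handed (so a half turn about z gives the same grasp; the last joint's range is limited). The gripper opens to 85 mm and grips with 20 to 120 N. Pads are 22 mm wide; open, the fingers measure 114 mm over their backs; the gripper's body (76 mm by 85 mm) begins 54 mm behind the grasp point. The pads swing forward as they close: fully open they stand 13 mm farther back than shut.
Start: joints at [68.354, 4.979, 10.078, 95.1, 0, 90], TCP at [0.203, 0.511, 0.242] pointing down, gripper open.
Joint ranges: [-179.16, 179.16], [-48.56, 103.87], [-65.8, 70.77], [-126.05, 130.52], [-82.76, 87.17], [-180, 180]. Speed limits (degrees/s): [127.2, 127.2, 147.25, 180, 180, 180].

### API

Orientations are given as [roll, pitch, yaw] about the fixed x, y, z axes, in that order (R = Rz(yaw) Ry(pitch) Rx(roll)).
In Python, from workcell import get_obs, camera, job_done gives the robot as it stands.
- The arm moves only by the tool arm_command, never from a script. Its argument "increments" is a list of rows, each a list of 2 entries, a list of its own where there are three numbers: the shift along the tool's x, y, z in units of 25 mm (1.0 is 25 mm), then the turn about the tool's z in units of 6 degrees (1.0 is 6 degrees). In form: [[[dx, dy, dz], roll], ...]. A call has 1 to 5 rows; each row is the pose to reach, as a shift and turn from the pose measured when the call began, along the tool's axes at that moment; what a row does not reach only later rows make up. A row lasts 1/10 s, in which the tool goes at most 50 mm and 8.59 degrees, less where a joint would pass 70% of its speed; a pose out of reach is approached as far as the arm can. A call with a gripper value outside its range is refused whole. "claw" is the closure, from -1 (fully open) to 1 (shut), so that 0 is half open, set as the call begins (left out, the last holds). The fingers move at their own pace and stop on an object; "force" is the grip in N (left out, the last holds). Time passes only in rows, so rows that repeat a pose let the fingers close. It gives the time, the measured TCP pose, the force and the opening at its end, in the units of the state.
- get_obs(): the state, without advancing time (a new reading comes with each control period).
- camera(name): name is "side" or "top" or "wrist"; returns a dict with "frame" (400x640x3 uint8, red, green, blue), "range_z" (400x640 float32, m along the optical axis (not along the pixel's ray), 0 where there is no reading), "K" (3x3 intrinsics, pixels), "R" (3x3) and "t" (3): a world point X has camera coordinates R X + t; the wrist camera has in their place "hand_eye" (4x4, takes a point from camera to tool coordinates, whose origin is the TCP and whose axes are the tool frame's). Camera axes: x right, y down, z forward; pixel columns grow to the right and rows downward; lengths in m; the calibration is good to about 2 mm. The wrist camera is an equidistant fisheye: a pixel r from the principal point sees the ray r / f radians off the axis. A picture is of the moment at which its call begins: read the wrist's pose just before it.
- job_done(): hands the job in, once; it reports no verdict.
The state is a dict: "time": time; "q": joint angles; "qd": joint speeds; "joint_efforts": joint torques, N m; "ee_pos": TCP position; "tcp_rot": TCP orientation; "wrist_force": force on the tool from outside, world axes, zero at the start; "torque": the same for the moment, N m; "opening": finger opening in m.
Only numpy, scipy, OpenCV 4.12 (cv2) and the standard library are available. Lean on these libraries where they do the work, as an engineer would, in place of code of your own. Each camera call takes 0.05 s, during which the arm holds its last target.

### The job

The gecko's mineral block has slid down the feeder chute and is jammed under the cross bridge. Push it back up the chute from the outlet side until it comes out from under the bridge, lift it out of the hopper and lay it flat in the sage ceramic dish: set it down, do not drop it. Leave the dish and everything else where they stand.

Things in the scene. Friction and masses are not known exactly. Their poses are not given: they have to be found in the camera images.
- bridge (a point): Point on the chute floor's centre line, below the upper edge of the cross bridge, 55 mm above the shelf. x level, pointing up the chute; y across; z up. The flat floor passes through it, rising to +x at 12 degrees. s = distance up this slope from it; heights are square to the floor. The bridge bar spans s = -12 to 0 mm, underside 26, top 32 mm above the floor.
- channel (a point): Point on the floor's centre line at s = -90 mm in the narrow channel below the bridge (axes as bridge). The channel is open on top, walls 30 mm high, 5 mm thick: inner width 66 mm from s = 0 to -44, narrowing evenly to 50 mm at s = -62, then 50 mm to the open outlet at s = -135. A closed gripper fits here and can push the block up until it meets the bridge's lower edge.
- hopper (a point): Point on the floor's centre line at s = +55 mm, the middle of the open hopper (axes as bridge): inner width 135 mm, s = 0 to 110, walls 30 mm high, also as shoulders beside the channel's mouth. A block pushed up to the bridge stands some 32 mm out here: grip its two ends and draw it on up the slope till clear. It stays by friction where it is left.
- block_center (a point): Centre of the pale mineral block, a slab 44 x 60 x 20 mm (own x, y, z), 60 to 120 g. It starts flat on the sloping floor: x up the slope, y (60 mm) across the chute, z square to the floor; upper face at s = -5, lower face at s = -49 mm. The channel narrows below it, so it cannot go down, and the bridge stops it from being lifted.
- dish_floor (a point): Centre of the flat inner floor, 6 mm above the shelf, of the loose round sage ceramic dish (450 g), z up. Inner floor about 60 mm in radius, sloping side, rim 24 mm above the shelf and 82 mm in outer radius. It stands on the left or the right of the chute; a slate tile lies on the other side.
- chute: The brown plywood feeder chute, fixed, on dark steel feet, 250 mm long, hopper 146 mm wide, walls up to 115 mm above the shelf; origin on the shelf straight below point bridge, same axes.
- block: The mineral block; origin at the centre of its underside, axes as point block_center.
- dish: The sage dish; origin at the centre of its underside.
- tile: Bystander: loose dark slate tile 100 x 100 x 10 mm lying flat; origin at the centre of its underside.
- rack: Bystander: slotted bamboo rack, 70 x 150 mm, with three steel feeding tongs upright in it, 186 mm high; origin at the centre of its underside.
- tub: Bystander: clear tub with a flat frosted lid and a press-button latch, 136 x 186 x 80 mm; origin at the centre of its underside.
- probe_holder: Bystander: black plastic thermometer probe holder, 50 x 60 mm foot, 90 mm high; origin at the centre of its underside.
There are look-alikes about, which are no part of the job. Of the things that look like the block, the smallest one is meant.

How it is judged (in metres and radians):
On the way, in this order (a step that is already met when the one before it is completed fails the run):
1. the block is pushed up the chute, still on its floor, until its upper end stands at least 20 mm out from under the bridge (x of block_center in the frame of bridge between -0.002 and 0.1 m and z of block_center in the frame of bridge below 0.035 m), for 0.1 s.
2. the block is lifted out of the chute, above its walls (height (world z) of block_center above 0.13 m), for 0.1 s.
At the end, for the whole second after the job is handed in: The block lies flat (within 7 degrees) and still on the dish's floor, broad face down, its centre within 32 mm of the dish's centre, released; the dish stands level within 3.5 degrees (horizontal distance between block_center and dish_floor below 0.032 m and z of block_center in the frame of dish_floor below 0.015 m and angle between block's own z axis and vertical below 0.12 rad and angle between dish's own z axis and vertical below 0.06 rad and linear speed of block below 0.02 m/s and contact force between the fingers and block below 0.05 N); the robot touches nothing.
It fails at once if the block is dropped (falls faster than 0.6 m/s untouched, some 20 mm of fall) (linear speed of block above 0.6 m/s and contact force between the fingers and block below 0.05 N).
It fails at once if the dish is shifted more than 25 mm (distance of dish from where it was at the start of the episode above 0.025 m).
It fails at once if a bystander is moved more than 15 mm (distance of any of tile, rack, tub, probe_holder from where it was at the start of the episode above 0.015 m).
It also fails if it takes over 58 s, if anything falls off the work surface, if the arm or the gripper's body presses on something with over 40 N, if the wrist force passes 120 N, or if a joint passes its speed limit or range.

## Working session

There is one attempt and no reset: what is moved stays moved. The work goes in short steps, Python scripts to look and compute and a tool call to move; the robot and the scene stay as the last step left them, time stands still between calls to the robot, and variables do not carry over. Pictures are saved under pics/ and viewed, and the job is handed in when it is done.

Besides the shell and the picture viewer there is one more tool, called after "Emit:" in YAML: its name, and indented under it one key for each argument. arm_command: Moves the arm, as the interface text tells. Its arguments: {"type":"object","properties":{"increments":{"type":"array"},"claw":{"type":"number"},"force":{"type":"number"}},"required":["increments"]}

```bash
mkdir -p pics; ls; python3 - <<'E'
from workcell import get_obs,camera
import cv2,numpy as np
o=get_obs();print(o)
for n in ["side","top","wrist"]:
    c=camera(n); cv2.imwrite(f"pics/{n}0.png",c["frame"][:,:,::-1]); 
    np.savez(f"pics/{n}0.npz",**c)
    print(n,[ (k,np.round(v,4).tolist()) for k,v in c.items() if k not in("frame","range_z")])
E
```

```text
pics
{'time': 0.0, 'q': array([6.83527283e+01, 5.00940504e+00, 1.00345433e+01, 9.50977676e+01,
       7.34934806e-04, 8.99995230e+01]), 'qd': array([-0.00307878, -0.00935554, -0.01763694,  0.05109392, -0.01962736,
        0.00098742]), 'joint_efforts': array([-2.57273787e-03, -5.20389926e+01,  4.64797425e+01,  1.64941692e-02,
       -1.49010075e-04,  1.37696393e-06]), 'ee_pos': array([0.20281197, 0.5110219 , 0.24160011]), 'tcp_rot': array([-1.79999264e+02,  7.26294064e-02,  6.83532052e+01]), 'wrist_force': array([-0.87878087,  0.84947824, -0.20532802]), 'torque': array([-0.00206754,  0.02758211, -0.01254964]), 'opening': 0.08544293083469416}
side [('K', [[386.8385, 0.0, 319.2062], [0.0, 386.8385, 195.1655], [0.0, 0.0, 1.0]]), ('R', [[-0.8943, -0.4474, -0.0129], [-0.2798, 0.5814, -0.764], [0.3493, -0.6796, -0.6451]]), ('t', [0.5268, 0.1994, 0.666])]
top [('K', [[395.8958, 0.0, 326.5675], [0.0, 395.8958, 196.8565], [0.0, 0.0, 1.0]]), ('R', [[0.0123, -0.9999, -0.0064], [-0.99, -0.0113, -0.1407], [0.1407, 0.0081, -0.99]]), ('t', [-0.0043, 0.5919, 0.806])]
wrist [('K', [[309.7069, 0.0, 321.9246], [0.0, 309.7069, 198.7319], [0.0, 0.0, 1.0]]), ('hand_eye', [[1.0, -0.0013, 0.0005, -0.0007], [0.0011, 0.9526, 0.3044, -0.0769], [-0.0009, -0.3044, 0.9526, -0.1315], [0.0, 0.0, 0.0, 1.0]])]
```

View pics/side0.png

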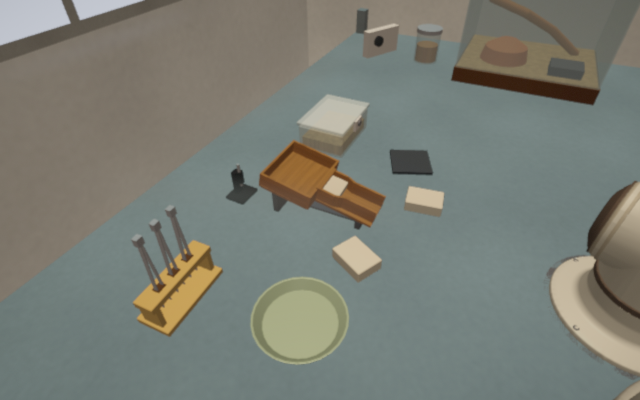

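View pics/top0.png

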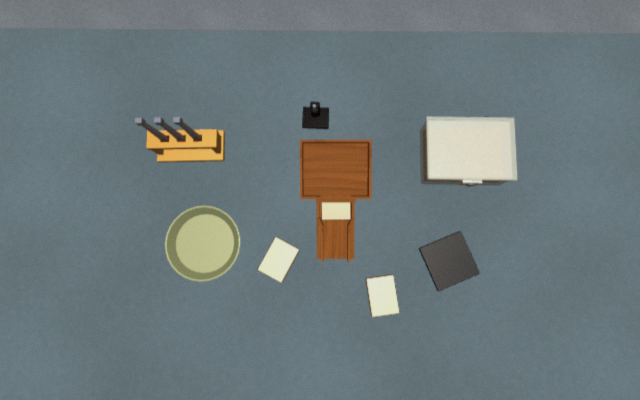

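View pics/wrist0.png

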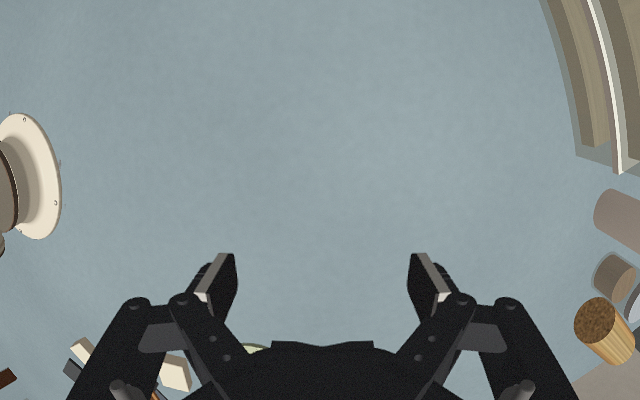

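```bash
cat > h.py <<'E'
import numpy as np,cv2
from workcell import get_obs,camera
from scipy.spatial.transform import Rotation as Ro
def cloud(c):
    z=c["range_z"].astype(float);h,w=z.shape
    v,u=np.mgrid[:h,:w];K=c["K"]
    P=np.stack([(u-K[0,2])/K[0,0]*z,(v-K[1,2])/K[1,1]*z,z],-1)
    return (P-c["t"])@c["R"]   # R^T (P-t)
def plane(c,uv,zh):
    K,R,t=c["K"],c["R"],c["t"];C=-R.T@t
    uv=np.atleast_2d(uv).astype(float)
    d=np.c_[(uv[:,0]-K[0,2])/K[0,0],(uv[:,1]-K[1,2])/K[1,1],np.ones(len(uv))]@R
    return C+d*((zh-C[2])/d[:,2])[:,None]
E
python3 - <<'E'
from h import *
for n in["top","side"]:
    c=dict(np.load(f"pics/{n}0.npz"));W=cloud(c);f=c["frame"];hsv=cv2.cvtColor(f,cv2.COLOR_RGB2HSV)
    ok=c["range_z"]>0
    print(n,"shelf z", np.nanmedian(W[...,2][ok]))
    if n=="top":
        for p in [(336,211),(336,170),(335,240),(203,243),(280,260),(383,296),(450,262),(470,150),(305,170),(324,240),(336,201),(300,300)]:
            print(p,hsv[p[1],p[0]],W[p[1],p[0]].round(4))
    else:
        for p in [(335,186),(300,180),(300,320),(352,200),(356,258),(424,200)]:
            print(p,hsv[p[1],p[0]],W[p[1],p[0]].round(4))
# zoom
c=dict(np.load("pics/top0.npz"));z=c["frame"][130:310,250:420,::-1]
cv2.imwrite("pics/z1.png",cv2.resize(z,None,fx=3.3,fy=3.3,interpolation=cv2.INTER_CUBIC))
c=dict(np.load("pics/side0.npz"));z=c["frame"][135:235,240:400,::-1]
cv2.imwrite("pics/z2.png",cv2.resize(z,None,fx=5,fy=5,interpolation=cv2.INTER_CUBIC))
E
```

```text
top shelf z 0.0007152242983307041
(336, 211) [ 27  49 226] [ 0.5588 -0.0173  0.0694]
(336, 170) [ 12 177 144] [ 0.6457 -0.0166  0.066 ]
(335, 240) [ 13 184 144] [ 0.5005 -0.0163  0.0359]
(203, 243) [ 31  67 190] [0.4913 0.272  0.0114]
(280, 260) [ 31  28 228] [0.4569 0.1006 0.0262]
(383, 296) [ 33  27 229] [ 0.3847 -0.1186  0.0256]
(450, 262) [10 20 77] [ 0.4569 -0.2655  0.0127]
(470, 150) [ 29  30 220] [ 0.688  -0.2937  0.0804]
(305, 170) [ 12 183 135] [0.6451 0.0486 0.0654]
(324, 240) [ 13 187 139] [0.5001 0.0071 0.0377]
(336, 201) [ 13 155 150] [ 0.5775 -0.0169  0.0851]
(300, 300) [ 95  52 122] [0.3716 0.0577 0.003 ]
side shelf z -0.0005497503614815811
(335, 186) [ 19  55 204] [ 0.5589 -0.0172  0.0689]
(300, 180) [ 16 165 153] [ 0.6401 -0.0089  0.0636]
(300, 320) [ 32  56 173] [0.4928 0.265  0.0057]
(352, 200) [ 15 151 154] [0.5094 0.0064 0.0663]
(356, 258) [ 20  53 208] [0.4539 0.1143 0.0265]
(424, 200) [ 19  53 206] [ 0.3825 -0.1039  0.0279]
```

View pics/z1.png

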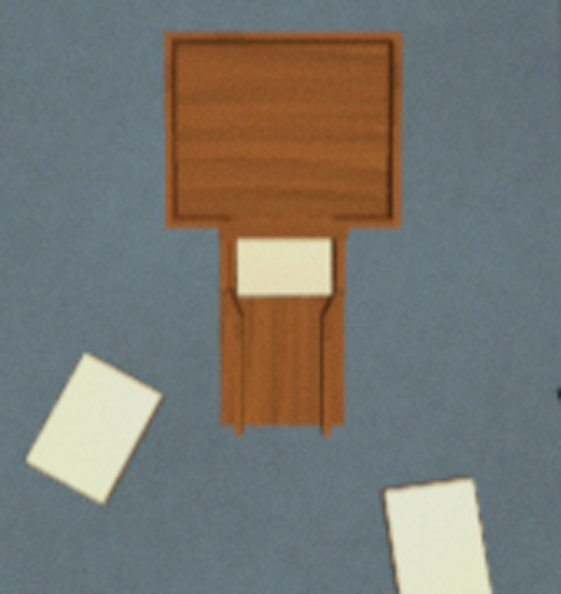

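View pics/z2.png

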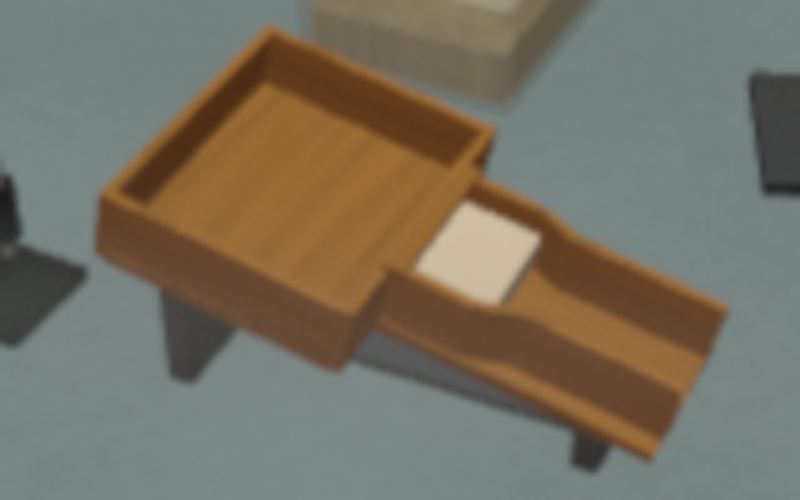

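```bash
python3 - <<'E'
from h import *
for n in["top","side"]:
    c=dict(np.load(f"pics/{n}0.npz"));W=cloud(c);f=c["frame"];hsv=cv2.cvtColor(f,cv2.COLOR_RGB2HSV)
    m=((hsv[...,0]>4)&(hsv[...,0]<22)&(hsv[...,1]>120)).astype(np.uint8)
    nn,l,st,ce=cv2.connectedComponentsWithStats(m)
    k=l[190,335] if n=="top" else l[180,300]
    M=l==k; P=W[M]; print(n,st[k],P.min(0),P.max(0))
    # rows in world x
    out=[]
    for x in np.arange(.45,.72,.01):
        q=P[abs(P[:,0]-x)<.003]
        if len(q)>5: lo,hi=np.percentile(q[:,1],[1,99]);out.append((x,lo,hi)); print(x.round(3),lo.round(4),hi.round(4),((lo+hi)/2).round(4),np.median(q[:,2]).round(4),q[:,2].max().round(4))
    # floor plane fit
    F=W[(M)&(abs(W[...,1]+.0167)<.015)]; F=F[(F[:,0]<.53)|(F[:,0]>.6)&(F[:,0]<.67)]
    A=np.c_[F[:,:2],np.ones(len(F))];s=np.linalg.lstsq(A,F[:,2],rcond=None)[0]
    r=abs(A@s-F[:,2])<.006;s=np.linalg.lstsq(A[r],F[r,2],rcond=None)[0];print("floor",s,np.degrees(np.arctan(s[:2])),"z=.055 at x",(.055-s[2]+s[1]*.0167)/s[0])
    # block + dish
    pale=(hsv[...,0]>12)&(hsv[...,0]<38)&(hsv[...,1]>15)&(hsv[...,1]<60)&(hsv[...,2]>150)
    B=W[pale&(abs(W[...,0]-.56)<.05)&(abs(W[...,1]+.017)<.05)&(W[...,2]>.04)]
    print("block top",B.min(0),B.max(0),np.percentile(B,[2,98],0).mean(0))
    d=(hsv[...,0]>25)&(hsv[...,0]<40)&(hsv[...,1]>48)
    nn,l,st,ce=cv2.connectedComponentsWithStats(d.astype(np.uint8))
    k=1+np.argmax(st[1:,4]);D=W[l==k];(e)=cv2.fitEllipse(max(cv2.findContours((l==k).astype(np.uint8),0,1)[0],key=len))
    print("dish ellipse",e,plane(c,[e[0]],.024), "floor z",np.median(D[:,2]),D.min(0),D.max(0))
E
```

```text
top [ 300  140   72  122 5901] [ 0.45646464 -0.08681227 -0.00105831] [0.70190837 0.05719019 0.88121663]
0.46 -0.0479 0.0146 -0.0167 0.0573 0.0614
0.47 -0.0549 0.0217 -0.0166 0.0301 0.8812
0.48 -0.0549 0.0216 -0.0166 0.0318 0.0629
0.49 -0.0547 0.0219 -0.0164 0.0331 0.0663
0.5 -0.0544 0.022 -0.0162 0.0358 0.068
0.51 -0.0544 0.0221 -0.0161 0.0377 0.0701
0.52 -0.0542 0.0221 -0.016 0.0397 0.0721
0.53 -0.0541 0.022 -0.0161 0.0423 0.076
0.54 -0.0538 0.0224 -0.0157 0.0446 0.0764
0.55 -0.0519 0.0215 -0.0152 0.0763 0.0804
0.56 -0.0517 0.0216 -0.015 0.0782 0.0813
0.57 -0.0518 0.0217 -0.015 0.0809 0.0831
0.58 -0.0533 0.0512 -0.0011 0.085 0.0887
0.59 -0.0858 0.0564 -0.0147 0.0857 0.0891
0.6 -0.0854 0.0564 -0.0145 0.057 0.0891
0.61 -0.0853 0.0563 -0.0145 0.059 0.0937
0.62 -0.0851 0.0565 -0.0143 0.0613 0.0937
0.63 -0.0849 0.0566 -0.0142 0.0636 0.0953
0.64 -0.0847 0.0565 -0.0141 0.0655 0.0982
0.65 -0.0847 0.0565 -0.0141 0.0673 0.0991
0.66 -0.0861 0.0566 -0.0147 0.0698 0.1022
0.67 -0.0845 0.0567 -0.0139 0.072 0.1027
0.68 -0.0841 0.0566 -0.0137 0.0739 0.1069
0.69 -0.0855 0.0567 -0.0144 0.0761 0.1084
0
[... 1419 characters left out ...]
71 -0.0147 0.0674 0.0992
0.66 -0.0865 0.0576 -0.0145 0.0695 0.1015
0.67 -0.0876 0.0575 -0.015 0.0718 0.1022
0.68 -0.0861 0.0581 -0.014 0.0738 0.1063
0.69 -0.0852 0.0579 -0.0136 0.0765 0.1077
0.7 -0.0836 0.0576 -0.013 0.0821 0.1066
floor [ 0.21239042  0.00157858 -0.07145372] [11.99089197  0.09044571] z=.055 at x 0.5955074746018424
block top [ 0.54150224 -0.04677135  0.06234843] [0.57792257 0.00339155 0.07301616] [ 0.55968629 -0.02178478  0.06794796]
dish ellipse ((299.1715087890625, 320.0732116699219), (84.67843627929688, 96.8044204711914), 79.34367370605469) [[0.4877484  0.27531526 0.024     ]] floor z 0.006337358907315532 [0.29430326 0.18689369 0.0018489 ] [0.57136401 0.57238461 0.58878255]
```

```bash
cat >> h.py <<'E'
def go(x,y,z,yaw=90.7):
    o=get_obs();R=Ro.from_euler('xyz',o["tcp_rot"],degrees=True).as_matrix()
    d=R.T@(np.array([x,y,z])-o["ee_pos"])
    R2=Ro.from_euler('xyz',[180,0,yaw],degrees=True).as_matrix()
    a=Ro.from_matrix(R.T@R2).as_rotvec(degrees=True)
    print("t",round(o["time"],2),"pos",o["ee_pos"].round(4),"rot",o["tcp_rot"].round(2),"q",o["q"].round(1),"F",o["wrist_force"].round(1),"open",round(o["opening"],4))
    print("shift",(d/.025).round(2),"turn",round(a[2]/6,2),"dist",round(np.linalg.norm(d),3),"rows>=",int(np.ceil(max(np.linalg.norm(d)/.05,abs(a[2])/8.59))))
E
python3 -c "
from h import *
go(.509,-.016,.24)"
```

```text
t 0.15 pos [0.2028 0.5111 0.2417] rot [-1.800e+02  6.000e-02  6.836e+01] q [68.4  5.  10.  95.1  0.  90. ] F [ 0.3  0.2 -0.7] open 0.0856
shift [-15.08  19.16   0.08] turn -3.72 dist 0.61 rows>= 13
```

Emit:
arm_command:
  increments:
    - [[-1.1, 1.4, 0], -1.0]
    - [[-2.2, 2.8, 0], -2.0]
    - [[-3.3, 4.2, 0], -3.0]
    - [[-4.4, 5.6, 0], -3.7]
    - [[-5.5, 7.0, 0], -3.7]
  claw: 1

```text
time: 0.65
ee_pos: [0.3152, 0.3171, 0.2417]
tcp_rot: [-180.0, 0.1, 90.7]
wrist_force: [0.8, 0.5, 0.2]
opening: 0.0125
```

```bash
python3 -c "
from h import *
go(.509,-.016,.24)"
```

```text
t 0.65 pos [0.3152 0.3171 0.2417] rot [-1.7998e+02  6.0000e-02  9.0730e+01] q [45.2 -9.  -3.5 95.5 -0.  44.5] F [0.8 0.5 0.2] open 0.0125
shift [-13.42   7.58   0.08] turn 0.0 dist 0.385 rows>= 8
```

Emit:
arm_command:
  increments:
    - [[-1.6, 0.9, 0], 0]
    - [[-3.2, 1.8, 0], 0]
    - [[-4.8, 2.7, 0], 0]
    - [[-6.4, 3.6, 0], 0]
    - [[-8.0, 4.5, 0], 0]

```text
time: 1.15
ee_pos: [0.4307, 0.1167, 0.2419]
tcp_rot: [-180.0, 0.1, 90.7]
wrist_force: [1.0, 1.1, -0.5]
opening: 0.0002
```

```bash
python3 -c "
from h import *
go(.509,-.016,.24)"
```

```text
t 1.15 pos [0.4307 0.1167 0.2419] rot [-1.7999e+02  5.0000e-02  9.0730e+01] q [15.2 -9.1 -3.7 95.5 -0.  14.5] F [ 1.   1.1 -0.5] open 0.0002
shift [-5.35  3.06  0.08] turn 0.0 dist 0.154 rows>= 4
```

Emit:
arm_command:
  increments:
    - [[-1.5, 0.8, 0], 0]
    - [[-3.0, 1.6, 0], 0]
    - [[-4.5, 2.4, 0], 0]
    - [[-5.35, 3.06, 0], 0]
    - [[-5.35, 3.06, 0], 0]

```text
time: 1.65
ee_pos: [0.5101, -0.0186, 0.241]
tcp_rot: [-179.9, 0.1, 90.5]
wrist_force: [0.3, -0.2, 0.1]
opening: 0.0001
```

```bash
python3 - <<'E'
from h import *
go(.509,-.016,.10)
for n in ["side","top","wrist"]:
    c=camera(n); cv2.imwrite(f"pics/{n}1.png",c["frame"][:,:,::-1])
E
```

```text
t 1.65 pos [ 0.5101 -0.0186  0.241 ] rot [-1.7993e+02  7.0000e-02  9.0540e+01] q [-2.  -0.4  4.4 94.8 -0.1 -2.6] F [ 0.3 -0.2  0.1] open 0.0001
shift [ 0.11 -0.03  5.64] turn -0.03 dist 0.141 rows>= 3
```

View pics/wrist1.png

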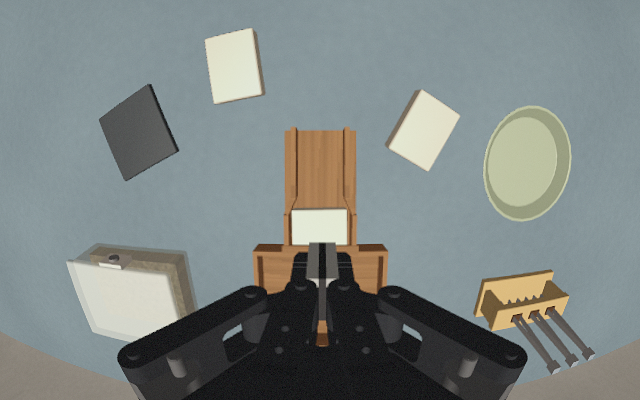

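View pics/side1.png

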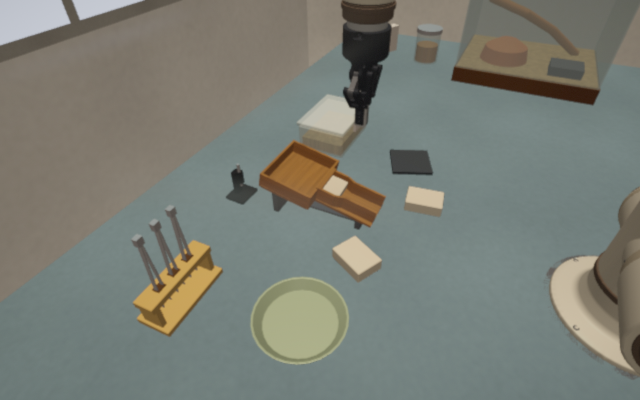

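Emit:
arm_command:
  increments:
    - [[0.1, 0, 1.5], 0]
    - [[0.1, 0, 3.0], 0]
    - [[0.1, 0, 4.5], 0]
    - [[0.11, -0.03, 5.6], -0.03]
    - [[0.11, -0.03, 5.6], -0.03]

```text
time: 2.3
ee_pos: [0.505, -0.012, 0.0983]
tcp_rot: [-179.6, 0.0, 91.0]
wrist_force: [0.2, 0.4, 0.2]
opening: -0.0001
```

```bash
python3 - <<'E'
from h import *
go(.509,-.0158,.0555)
c=camera("wrist"); cv2.imwrite(f"pics/w2.png",c["frame"][:,:,::-1])
E
```

```text
t 2.3 pos [ 0.505  -0.012   0.0983] rot [-1.7961e+02  2.0000e-02  9.1000e+01] q [ -1.3  -1.1 -12.1  79.4  -0.   -2.3] F [0.2 0.4 0.2] open -0.0001
shift [-0.15  0.17  1.71] turn 0.05 dist 0.043 rows>= 1
```

View pics/w2.png

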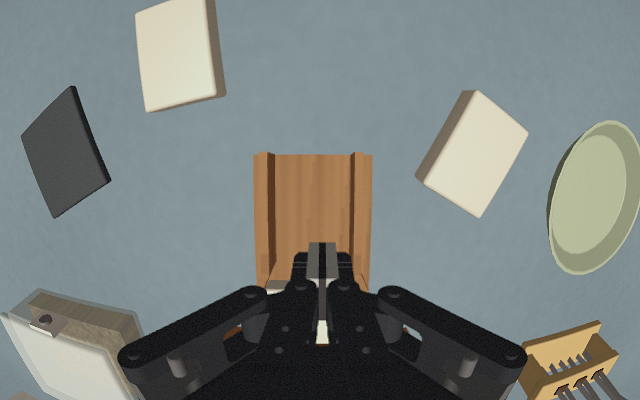

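Emit:
arm_command:
  increments:
    - [[-0.15, 0.17, 0.5], 0.05]
    - [[-0.15, 0.17, 1.0], 0.05]
    - [[-0.15, 0.17, 1.4], 0.05]
    - [[-0.15, 0.17, 1.7], 0.05]
    - [[-0.15, 0.17, 1.7], 0.05]

```text
time: 2.85
ee_pos: [0.5098, -0.0159, 0.0572]
tcp_rot: [-179.7, 0.0, 90.7]
wrist_force: [-0.5, -0.2, 1.0]
opening: -0.0001
```

```bash
python3 - <<'E'
from h import *
go(.563,-.0152,.067)
c=camera("side"); cv2.imwrite(f"pics/s3.png",cv2.resize(c["frame"][100:235,240:420,::-1],None,fx=4,fy=4))
c=camera("top"); cv2.imwrite(f"pics/t3.png",cv2.resize(c["frame"][130:300,240:430,::-1],None,fx=3,fy=3))
E
```

```text
t 2.85 pos [ 0.5098 -0.0159  0.0572] rot [-1.7969e+02  2.0000e-02  9.0670e+01] q [ -1.8   0.4 -15.2  74.7  -0.   -2.4] F [-0.5 -0.2  1. ] open -0.0001
shift [ 0.    2.12 -0.4 ] turn -0.0 dist 0.054 rows>= 2
```

View pics/s3.png

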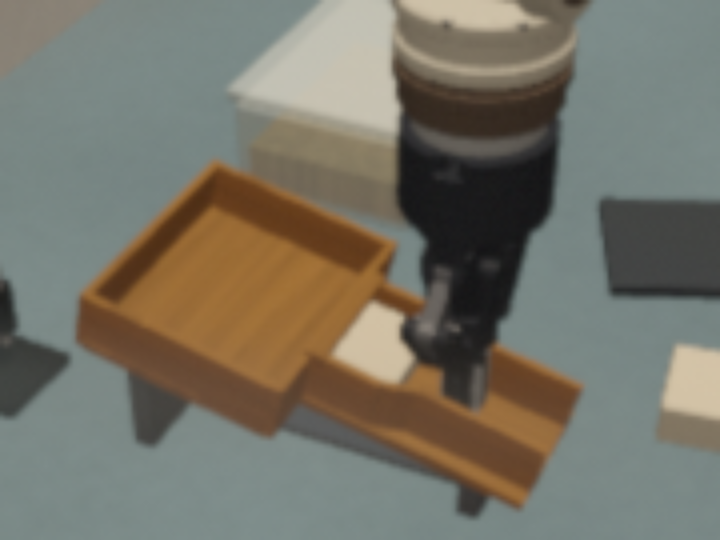

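View pics/t3.png

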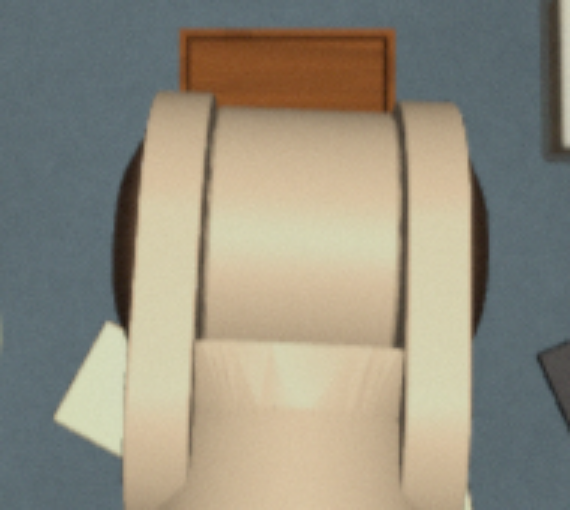

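Emit:
arm_command:
  increments:
    - [[0, 0.3, -0.1], 0]
    - [[0, 0.6, -0.15], 0]
    - [[0, 0.9, -0.2], 0]
    - [[0, 1.1, -0.22], 0]
    - [[0, 1.2, -0.25], 0]

```text
time: 3.45
ee_pos: [0.5405, -0.0155, 0.0651]
tcp_rot: [-179.7, 0.0, 90.7]
wrist_force: [-6.2, 0.5, 5.4]
opening: -0.0001
```

```bash
python3 - <<'E'
from h import *
go(.563,-.0152,.067)
E
```

```text
t 3.45 pos [ 0.5405 -0.0155  0.0651] rot [-1.797e+02  2.000e-02  9.068e+01] q [ -1.6   4.3 -10.2  75.7  -0.   -2.3] F [-6.2  0.5  5.4] open -0.0001
shift [ 0.    0.9  -0.08] turn -0.0 dist 0.023 rows>= 1
```

Emit:
arm_command:
  increments:
    - [[0, 0.15, -0.01], 0]
    - [[0, 0.3, -0.02], 0]
    - [[0, 0.4, -0.04], 0]
    - [[0, 0.5, -0.06], 0]
    - [[0, 0.6, -0.08], 0]

```text
time: 3.95
ee_pos: [0.5551, -0.0153, 0.0674]
tcp_rot: [-179.6, 0.0, 90.7]
wrist_force: [-8.0, 0.5, 7.4]
opening: -0.0001
```

```bash
python3 - <<'E'
from h import *
go(.563,-.0152,.067)
c=camera("side"); cv2.imwrite(f"pics/s4.png",cv2.resize(c["frame"][100:235,240:420,::-1],None,fx=4,fy=4))
E
```

```text
t 3.95 pos [ 0.5551 -0.0153  0.0674] rot [-1.796e+02  2.000e-02  9.067e+01] q [-1.6  6.3 -7.8 76.3 -0.  -2.2] F [-8.   0.5  7.4] open -0.0001
shift [0.   0.31 0.01] turn -0.0 dist 0.008 rows>= 1
```

View pics/s4.png

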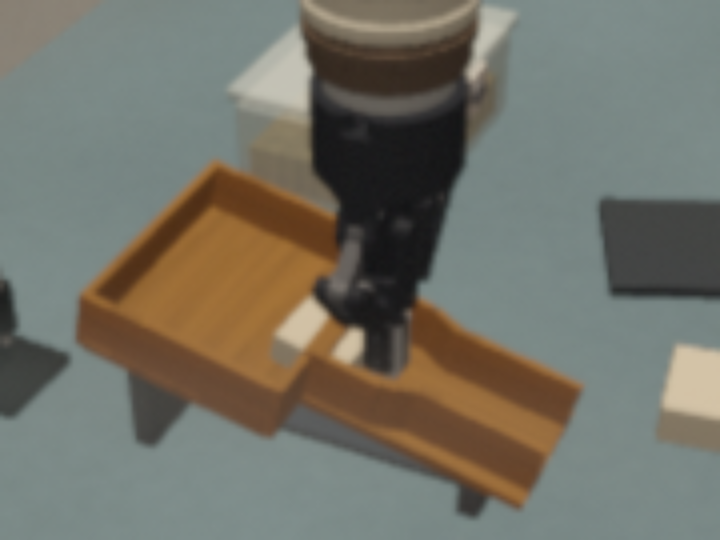

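Emit:
arm_command:
  increments:
    - [[0, 0.1, 0], 0]
    - [[0, 0.2, 0], 0]
    - [[0, 0.28, 0], 0]
    - [[0, 0.32, 0], 0]
    - [[0, 0.33, 0], 0]

```text
time: 4.5
ee_pos: [0.5632, -0.0153, 0.0678]
tcp_rot: [-179.5, 0.0, 90.7]
wrist_force: [-10.5, 0.3, 8.0]
opening: 0.0001
```

```bash
python3 - <<'E'
from h import *
go(.563,-.0152,.067)
c=camera("side"); cv2.imwrite(f"pics/s5.png",cv2.resize(c["frame"][100:235,240:420,::-1],None,fx=4,fy=4))
W=cloud(c);f=c["frame"];hsv=cv2.cvtColor(f,cv2.COLOR_RGB2HSV)
pale=(hsv[...,1]<80)&(hsv[...,0]>10)&(hsv[...,0]<38)&(hsv[...,2]>130)&(abs(W[...,0]-.6)<.05)&(abs(W[...,1]+.015)<.05)&(W[...,2]>.05)&(W[...,2]<.1)
P=W[pale];print(len(P),np.percentile(P,[1,5,50,95,99],0).round(4))
E
```

```text
t 4.5 pos [ 0.5632 -0.0153  0.0678] rot [-1.7949e+02  3.0000e-02  9.0670e+01] q [-1.5  7.5 -6.5 76.5 -0.  -2.2] F [-10.5   0.3   8. ] open 0.0001
shift [ 0.   -0.01  0.03] turn -0.01 dist 0.001 rows>= 1
150 [[ 0.5748 -0.0395  0.0613]
 [ 0.5777 -0.0229  0.063 ]
 [ 0.6049 -0.0033  0.0766]
 [ 0.6232  0.0103  0.0805]
 [ 0.6288  0.0115  0.0816]]
```

View pics/s5.png

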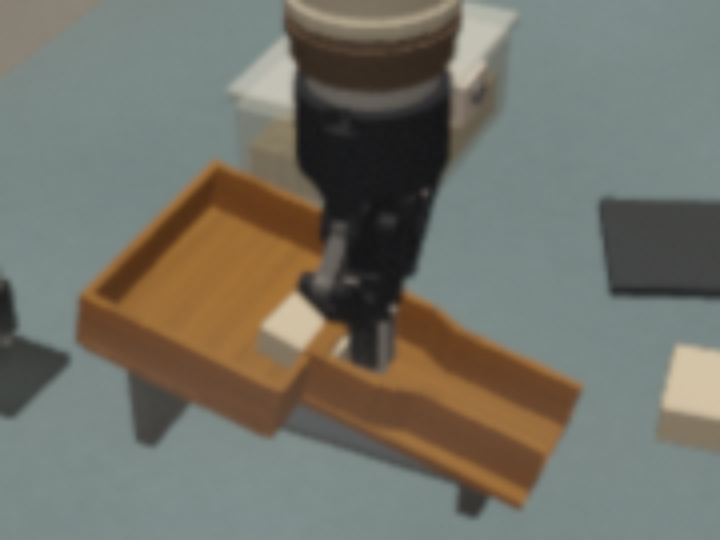

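Emit:
arm_command:
  increments:
    - [[0, -0.3, 0], 0]
    - [[0, -0.8, 0], 0]
    - [[0, -1.2, -0.5], 0]
    - [[0, -1.4, -2.0], 0]
    - [[0, -1.4, -3.5], 0]
  claw: -1

```text
time: 5.05
ee_pos: [0.5279, -0.0158, 0.1558]
tcp_rot: [-179.4, 0.0, 90.7]
wrist_force: [1.1, 0.1, 0.2]
opening: 0.0708
```

Emit:
arm_command:
  increments:
    - [[0, -1.5, -1.5], 0]
    - [[0, -3, -2], 0]
    - [[0, -4, -2], 0]
    - [[0, -4, -2], 0]

```text
time: 5.45
ee_pos: [0.4269, -0.017, 0.2086]
tcp_rot: [-179.5, 0.0, 90.6]
wrist_force: [2.1, 1.1, 0.3]
opening: 0.0854
```

```bash
cat > look.py <<'E'
from h import *
import sys
tag=sys.argv[1]
go(.61,-.0148,.11)
for n in["top","side"]:
    c=camera(n);W=cloud(c);f=c["frame"];hsv=cv2.cvtColor(f,cv2.COLOR_RGB2HSV)
    if n=="top": z=f[130:300,240:430,::-1]
    else: z=f[135:235,240:400,::-1]
    cv2.imwrite(f"pics/{n}_{tag}.png",cv2.resize(z,None,fx=4 if n=="side" else 3,fy=4 if n=="side" else 3))
    m=(hsv[...,1]<90)&(hsv[...,0]>10)&(hsv[...,0]<38)&(hsv[...,2]>130)&(abs(W[...,0]-.61)<.06)&(abs(W[...,1]+.015)<.06)&(W[...,2]>.045)&(W[...,2]<.12)
    P=W[m];print(n,len(P),np.percentile(P,[1,5,50,95,99],0).round(4).tolist())
E
python3 look.py 6
```

```text
t 5.45 pos [ 0.4269 -0.017   0.2086] rot [-1.7953e+02  4.0000e-02  9.0640e+01] q [ -2.2 -11.9  -9.7  92.6  -0.1  -2.9] F [2.1 1.1 0.3] open 0.0854
shift [0.01 7.36 3.88] turn -0.01 dist 0.208 rows>= 5
top 425 [[0.576, -0.0475, 0.0726], [0.5876, -0.0436, 0.0742], [0.6033, -0.0169, 0.0783], [0.6169, 0.0079, 0.0854], [0.6186, 0.0101, 0.0881]]
side 286 [[0.5728, -0.0678, 0.0605], [0.5742, -0.0472, 0.0622], [0.6023, -0.0175, 0.0763], [0.6218, 0.0095, 0.0803], [0.6284, 0.0117, 0.081]]
```

View pics/top_6.png

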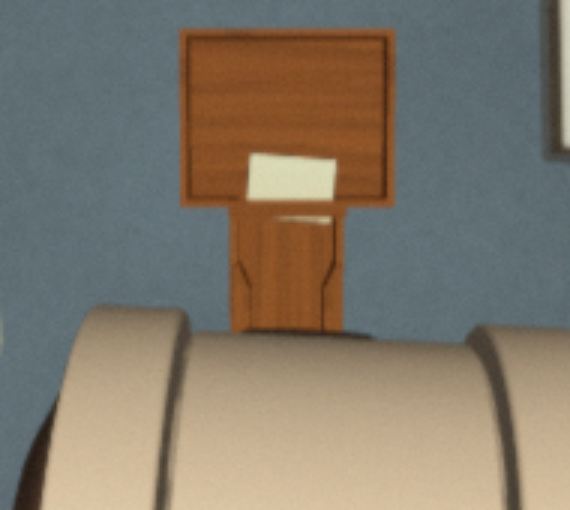

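View pics/side_6.png

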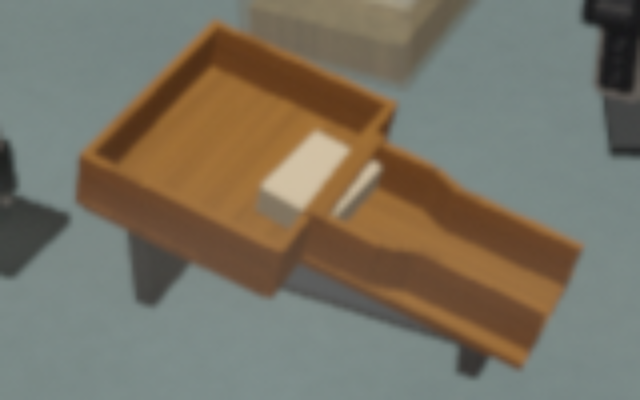

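```bash
python3 - <<'E'
from h import *
go(.610,-.0165,.15)
E
```

```text
t 5.55 pos [ 0.4288 -0.0169  0.2073] rot [-1.7947e+02  3.0000e-02  9.0650e+01] q [ -2.2 -11.6  -9.6  92.5  -0.1  -2.9] F [ 0.3 -0.2  0.3] open 0.0852
shift [-0.06  7.27  2.23] turn -0.01 dist 0.19 rows>= 4
```

Emit:
arm_command:
  increments:
    - [[0, 1.6, 0], 0]
    - [[0, 3.3, 0.2], 0]
    - [[0, 5.0, 0.8], 0]
    - [[0, 6.5, 1.6], 0]
    - [[-0.06, 7.27, 2.23], 0]

```text
time: 6.05
ee_pos: [0.613, -0.0162, 0.1464]
tcp_rot: [-179.4, 0.0, 90.7]
wrist_force: [-0.5, -0.2, -0.2]
opening: 0.0856
```

Emit:
arm_command:
  increments:
    - [[0, 0, 0], 0]

```text
time: 6.15
ee_pos: [0.6142, -0.0162, 0.1418]
tcp_rot: [-179.1, 0.0, 90.7]
wrist_force: [-1.4, -0.3, -0.6]
opening: 0.0853
```

```bash
python3 - <<'E'
from h import *
go(.610,-.0165,.068)
c=camera("side"); cv2.imwrite(f"pics/s7.png",cv2.resize(c["frame"][80:235,220:400,::-1],None,fx=4,fy=4))
c=camera("wrist"); cv2.imwrite(f"pics/w7.png",c["frame"][:,:,::-1])
E
```

```text
t 6.15 pos [ 0.6142 -0.0162  0.1418] rot [-1.7906e+02  1.0000e-02  9.0670e+01] q [-1.5 13.9  9.1 86.1 -0.  -2.2] F [-1.4 -0.3 -0.6] open 0.0853
shift [-0.01 -0.12  2.96] turn -0.0 dist 0.074 rows>= 2
```

View pics/s7.png

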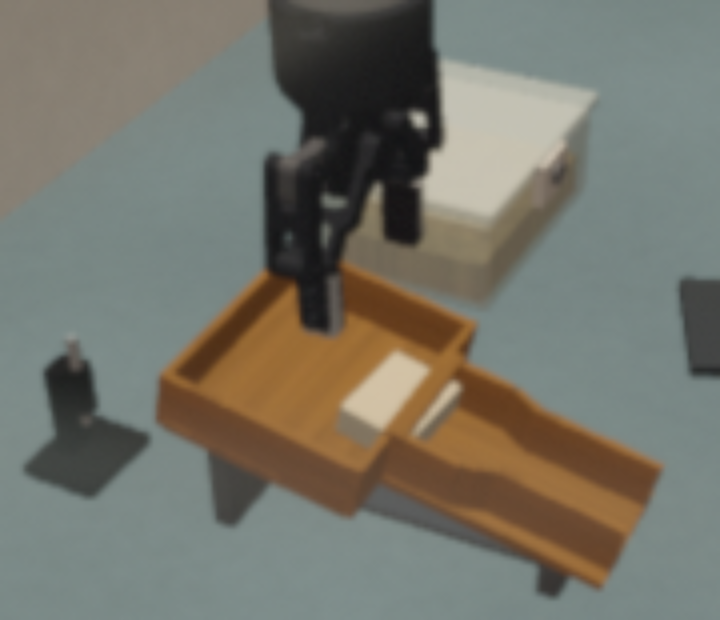

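View pics/w7.png

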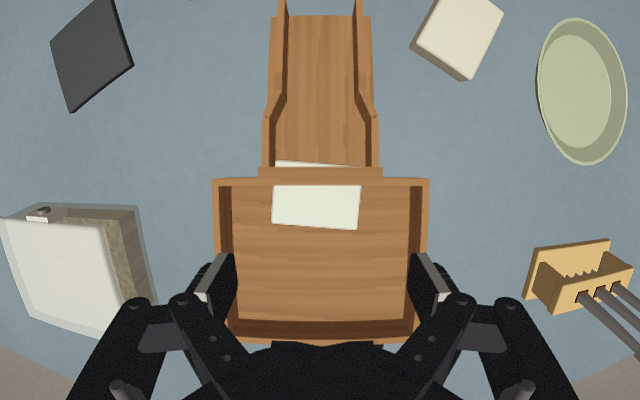

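Emit:
arm_command:
  increments:
    - [[-0.05, -0.12, 0.7], 0]
    - [[-0.05, -0.14, 1.4], 0]
    - [[-0.05, -0.14, 2.1], 0]
    - [[-0.05, -0.14, 2.1], 0]
    - [[-0.05, -0.14, 2.1], 0]

```text
time: 6.75
ee_pos: [0.6085, -0.0174, 0.0937]
tcp_rot: [-179.2, 0.0, 90.7]
wrist_force: [0.2, -0.3, 1.0]
opening: 0.0853
```

```bash
python3 - <<'E'
from h import *
go(.610,-.0175,.068)
E
```

```text
t 6.75 pos [ 0.6085 -0.0174  0.0937] rot [-1.7924e+02  2.0000e-02  9.0670e+01] q [-1.6 13.4  3.1 80.5 -0.  -2.3] F [ 0.2 -0.3  1. ] open 0.0853
shift [-0.    0.08  1.03] turn -0.01 dist 0.026 rows>= 1
```

Emit:
arm_command:
  increments:
    - [[0, 0.1, 0.5], 0]
    - [[0, 0.1, 0.95], 0]
    - [[0, 0.1, 0.95], 0]
    - [[0, 0.1, 0.95], 0]

```text
time: 7.15
ee_pos: [0.6103, -0.0174, 0.0694]
tcp_rot: [-179.2, 0.0, 90.7]
wrist_force: [0.1, -0.2, -0.2]
opening: 0.0854
```

```bash
python3 - <<'E'
from h import *
go(.610,-.0175,.068)
c=camera("side"); cv2.imwrite(f"pics/s8.png",cv2.resize(c["frame"][80:235,220:400,::-1],None,fx=4,fy=4))
c=camera("wrist"); cv2.imwrite(f"pics/w8.png",c["frame"][:,:,::-1])
E
```

```text
t 7.15 pos [ 0.6103 -0.0174  0.0694] rot [-1.7918e+02  1.0000e-02  9.0670e+01] q [-1.6 14.1  1.3 78.  -0.  -2.3] F [ 0.1 -0.2 -0.2] open 0.0854
shift [-0.   -0.01  0.06] turn -0.01 dist 0.001 rows>= 1
```

View pics/s8.png

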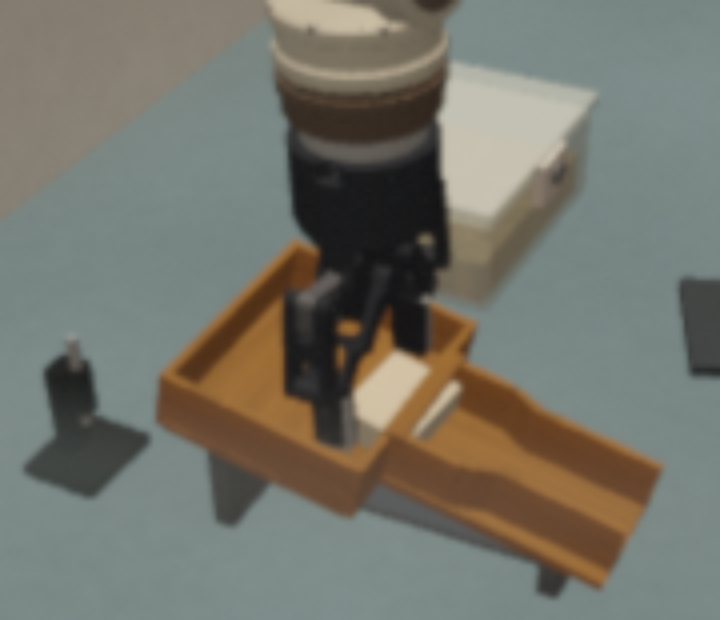

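View pics/w8.png

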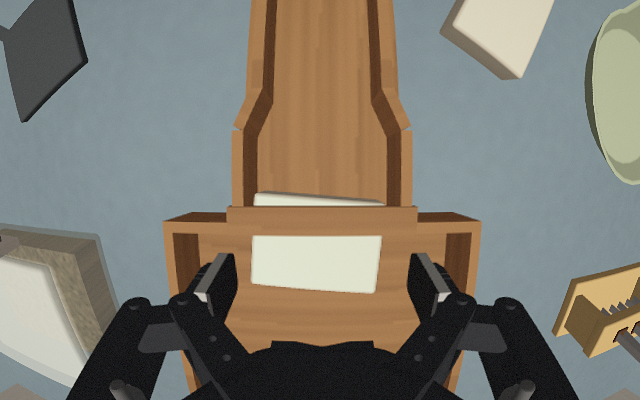

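Emit:
arm_command:
  increments:
    - [[0, 0, 0], 0]
    - [[0, 0, 0], 0]
    - [[0, 0, 0], 0]
    - [[0, 0, 0], 0]
    - [[0, 0, 0], 0]
  claw: 1
  force: 30

```text
time: 7.75
ee_pos: [0.6111, -0.0175, 0.0708]
tcp_rot: [-179.3, 0.0, 90.7]
wrist_force: [-0.6, -0.4, 6.1]
opening: 0.0595
```

```bash
python3 - <<'E'
from h import *
go(.640,-.0155,.0757)
c=camera("side"); cv2.imwrite(f"pics/s9.png",cv2.resize(c["frame"][80:235,220:400,::-1],None,fx=4,fy=4))
c=camera("wrist"); cv2.imwrite(f"pics/w9.png",c["frame"][:,:,::-1])
E
```

```text
t 7.75 pos [ 0.6111 -0.0175  0.0708] rot [-1.7931e+02  3.0000e-02  9.0670e+01] q [-1.6 14.1  1.4 78.  -0.1 -2.3] F [-0.6 -0.4  6.1] open 0.0595
shift [ 0.07  1.16 -0.21] turn -0.01 dist 0.029 rows>= 1
```

View pics/s9.png

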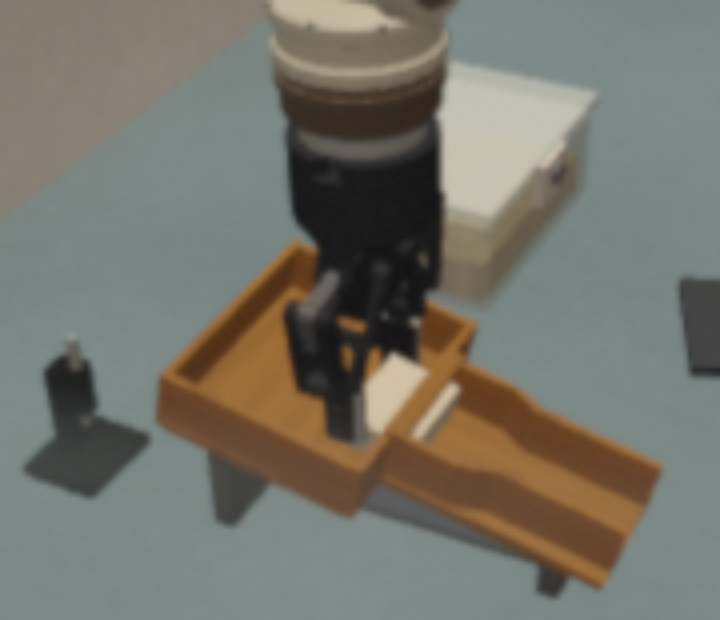

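View pics/w9.png

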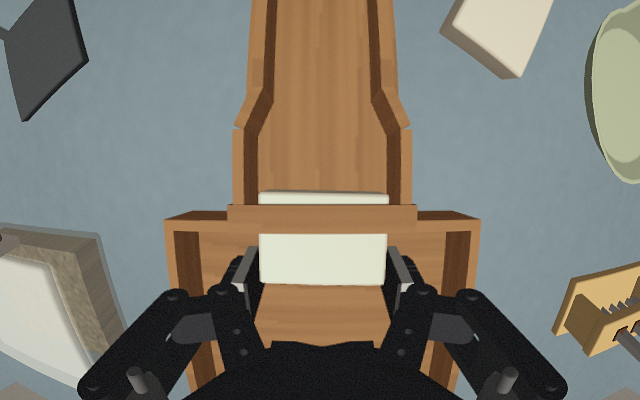

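Emit:
arm_command:
  increments:
    - [[0, 0.25, -0.06], 0]
    - [[0, 0.5, -0.12], 0]
    - [[0, 0.8, -0.18], 0]
    - [[0, 1.1, -0.24], 0]
    - [[0, 1.25, -0.27], 0]

```text
time: 8.35
ee_pos: [0.6424, -0.0171, 0.0775]
tcp_rot: [-179.2, 0.0, 90.7]
wrist_force: [-8.5, 0.2, 8.0]
opening: 0.0593
```

```bash
python3 - <<'E'
from h import *
go(.640,-.0155,.0757)
c=camera("side"); cv2.imwrite(f"pics/s10.png",cv2.resize(c["frame"][80:235,220:400,::-1],None,fx=4,fy=4))
c=camera("wrist"); cv2.imwrite(f"pics/w10.png",c["frame"][:,:,::-1])
E
```

```text
t 8.35 pos [ 0.6424 -0.0171  0.0775] rot [-1.7921e+02  2.0000e-02  9.0670e+01] q [-1.5 18.3  7.4 79.8 -0.1 -2.2] F [-8.5  0.2  8. ] open 0.0593
shift [ 0.06 -0.1   0.07] turn -0.01 dist 0.003 rows>= 1
```

View pics/s10.png

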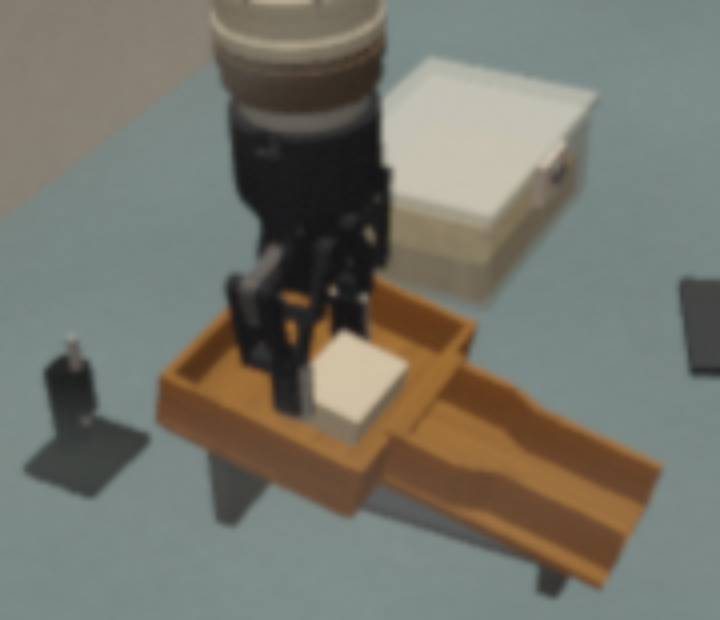

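View pics/w10.png

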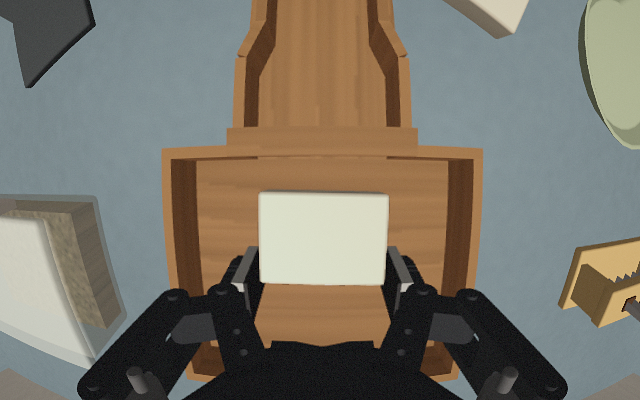

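Emit:
arm_command:
  increments:
    - [[0, 0, -0.02], 0]
    - [[0, 0, -0.02], 0]
    - [[0, 0, -0.02], 0]
  claw: -0.7

```text
time: 8.75
ee_pos: [0.643, -0.017, 0.0778]
tcp_rot: [-179.3, 0.0, 90.7]
wrist_force: [-0.1, 0.3, -0.6]
opening: 0.0726
```

```bash
python3 - <<'E'
from h import *
go(.628,-.0165,.073)
c=camera("side");W=cloud(c);f=c["frame"];hsv=cv2.cvtColor(f,cv2.COLOR_RGB2HSV)
m=(hsv[...,1]<90)&(hsv[...,0]>10)&(hsv[...,0]<38)&(hsv[...,2]>130)&(abs(W[...,0]-.62)<.07)&(abs(W[...,1]+.015)<.06)&(W[...,2]>.045)&(W[...,2]<.12)
P=W[m];print(len(P),np.percentile(P,[1,5,50,95,99],0).round(4).tolist())
c=camera("wrist"); cv2.imwrite(f"pics/w11.png",c["frame"][:,:,::-1])
# block top centre from wrist: polygon centre, cast ray to plane top
o=get_obs();hs=cv2.cvtColor(c["frame"],cv2.COLOR_RGB2HSV);mm=((hs[...,1]<60)&(hs[...,2]>180)).astype(np.uint8)
n,l,st,ce=cv2.connectedComponentsWithStats(mm)
k=l[235,322];print(st[k],ce[k])
def ray(uv):
    K=c["K"];d=(np.array(uv)-[K[0,2],K[1,2]]);r=np.hypot(*d);th=r/K[0,0]
    v=np.r_[d/r*np.sin(th),np.cos(th)];H=c["hand_eye"]
    R=Ro.from_euler('xyz',o["tcp_rot"],degrees=True).as_matrix()
    C=o["ee_pos"]+R@H[:3,3];D=R@H[:3,:3]@v
    return C,D
x0,y0,w,h=st[k][:4]
for uv,z in [((x0+w/2,y0+h/2),.084),((x0+w/2,y0),.0795),((x0+w/2,y0+h),.088),((x0,y0+h/2),.084),((x0+w,y0+h/2),.084)]:
    C,D=ray(uv);print(uv,(C+D*(z-C[2])/D[2]).round(4))
E
```

```text
t 8.75 pos [ 0.643  -0.017   0.0778] rot [-1.7926e+02  2.0000e-02  9.0670e+01] q [-1.5 18.4  7.5 79.8 -0.1 -2.2] F [-0.1  0.3 -0.6] open 0.0726
shift [ 0.03 -0.6   0.2 ] turn -0.0 dist 0.016 rows>= 1
385 [[0.6046, -0.0577, 0.0646], [0.606, -0.044, 0.076], [0.6248, -0.015, 0.0811], [0.6435, 0.0134, 0.086], [0.6585, 0.0206, 0.0956]]
[  259   192   130    93 11525] [322.4632538  238.10203905]
(np.float64(324.0), np.float64(238.5)) [ 0.6245 -0.0173  0.084 ]
(np.float64(324.0), np.int32(192)) [ 0.6042 -0.0175  0.0795]
(np.float64(324.0), np.int32(285)) [ 0.6466 -0.017   0.088 ]
(np.int32(259), np.float64(238.5)) [ 0.6251 -0.0467  0.084 ]
(np.int32(389), np.float64(238.5)) [0.6245 0.0122 0.084 ]
```

View pics/w11.png

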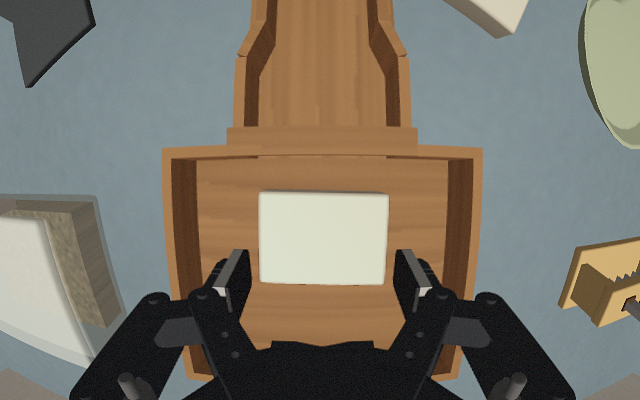

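Emit:
arm_command:
  increments:
    - [[0, -0.3, 0.08], 0]
    - [[0, -0.63, 0.16], 0]
    - [[0, -0.63, 0.16], 0]
    - [[0, -0.63, 0.16], 0]

```text
time: 9.25
ee_pos: [0.6267, -0.0172, 0.0743]
tcp_rot: [-179.3, 0.0, 90.7]
wrist_force: [0.4, -0.9, 0.3]
opening: 0.0724
```

Emit:
arm_command:
  increments:
    - [[0, 0, 0], 0]
    - [[0, 0, 0], 0]
    - [[0, 0, 0], 0]
    - [[0, 0, 0], 0]
  claw: 1
  force: 45

```text
time: 9.65
ee_pos: [0.6271, -0.0173, 0.0749]
tcp_rot: [-179.3, 0.0, 90.7]
wrist_force: [-1.1, -0.2, 5.6]
opening: 0.0591
```

```bash
python3 - <<'E'
from h import *
go(.627,-.0165,.18)
E
```

```text
t 9.65 pos [ 0.6271 -0.0173  0.0749] rot [-1.7932e+02  3.0000e-02  9.0670e+01] q [-1.6 16.2  4.4 78.9 -0.1 -2.2] F [-1.1 -0.2  5.6] open 0.0591
shift [ 0.03 -0.05 -4.21] turn -0.01 dist 0.105 rows>= 3
```

Lift gently.

Emit:
arm_command:
  increments:
    - [[0, 0, -0.3], 0]
    - [[0, 0, -0.8], 0]
    - [[0, 0, -1.4], 0]
    - [[0, 0, -2.0], 0]
    - [[0, 0, -2.4], 0]

```text
time: 10.15
ee_pos: [0.6284, -0.0172, 0.1373]
tcp_rot: [-179.4, 0.0, 90.7]
wrist_force: [-0.0, 1.2, -0.4]
opening: 0.0586
```

Emit:
arm_command:
  increments:
    - [[0, 0, -0.8], 0]
    - [[0, 0, -1.8], 0]
    - [[0, 0, -2.8], 0]
    - [[0, 0, -3.4], 0]
    - [[0, 0, -3.4], 0]

```text
time: 10.65
ee_pos: [0.63, -0.0172, 0.2254]
tcp_rot: [-179.7, 0.0, 90.7]
wrist_force: [-0.4, -0.4, -1.3]
opening: 0.0588
```

```bash
python3 - <<'E'
from h import *
go(.49,.272,.2)
c=camera("side"); cv2.imwrite(f"pics/s12.png",cv2.resize(c["frame"][20:235,180:420,::-1],None,fx=3,fy=2.7))
c=camera("wrist"); cv2.imwrite(f"pics/w12.png",c["frame"][:,:,::-1])
E
```

```text
t 10.65 pos [ 0.63   -0.0172  0.2254] rot [-1.797e+02  4.000e-02  9.067e+01] q [-1.5 16.4 21.4 95.2 -0.1 -2.2] F [-0.4 -0.4 -1.3] open 0.0588
shift [11.63 -5.46  1.04] turn -0.01 dist 0.322 rows>= 7
```

View pics/s12.png

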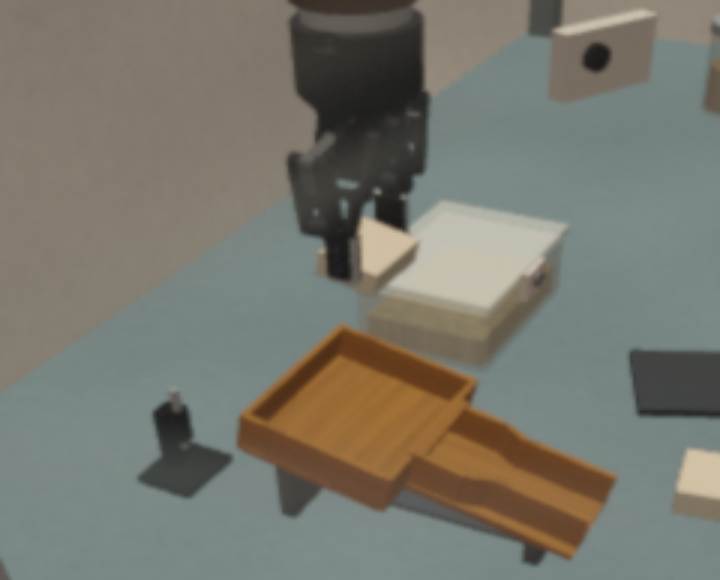

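View pics/w12.png

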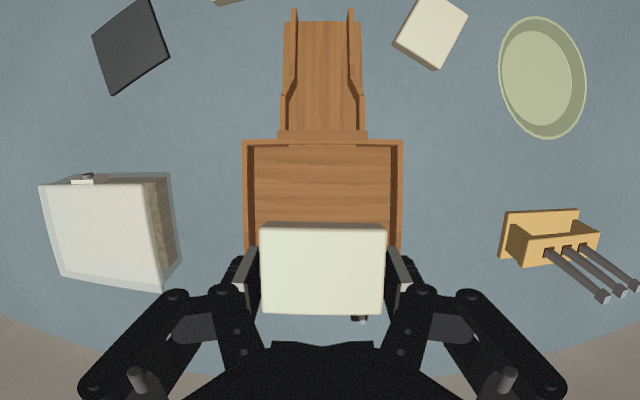

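Emit:
arm_command:
  increments:
    - [[0.6, -0.3, 0], 0]
    - [[1.8, -0.9, 0], 0]
    - [[3.2, -1.6, 0], 0]
    - [[4.6, -2.3, 0], 0]
    - [[6.0, -3.0, 0], 0]

```text
time: 11.25
ee_pos: [0.5508, 0.1335, 0.2215]
tcp_rot: [-179.4, 0.0, 90.7]
wrist_force: [-0.2, 1.8, -0.8]
opening: 0.0591
```

```bash
python3 - <<'E'
from h import *
go(.49,.272,.2)
E
```

```text
t 11.25 pos [0.5508 0.1335 0.2215] rot [-1.7936e+02  5.0000e-02  9.0660e+01] q [13.6  7.5 10.6 93.7  0.1 12.9] F [-0.2  1.8 -0.8] open 0.0591
shift [ 5.57 -2.36  0.88] turn -0.01 dist 0.153 rows>= 4
```

Emit:
arm_command:
  increments:
    - [[1.4, -0.6, 0], 0]
    - [[2.8, -1.2, 0.2], 0]
    - [[4.2, -1.8, 0.5], 0]
    - [[5.2, -2.2, 0.8], 0]
    - [[5.57, -2.36, 0.9], 0]

```text
time: 11.75
ee_pos: [0.4876, 0.2741, 0.1976]
tcp_rot: [-179.2, 0.1, 90.8]
wrist_force: [0.2, 0.2, -1.7]
opening: 0.0586
```

Emit:
arm_command:
  increments:
    - [[0, 0, 0.3], 0]
    - [[0, 0, 0.8], 0]
    - [[0, 0, 1.3], 0]
    - [[0, 0, 1.6], 0]
    - [[0, 0, 1.6], 0]

```text
time: 12.25
ee_pos: [0.4868, 0.273, 0.156]
tcp_rot: [-179.1, 0.2, 90.8]
wrist_force: [0.5, 0.6, -1.4]
opening: 0.0588
```

```bash
python3 - <<'E'
from h import *
go(.4895,.2725,.08)
c=camera("side"); cv2.imwrite(f"pics/s13.png",cv2.resize(c["frame"][160:400,180:420,::-1],None,fx=2.5,fy=2.5))
c=camera("wrist"); cv2.imwrite(f"pics/w13.png",c["frame"][:,:,::-1])
E
```

```text
t 12.25 pos [0.4868 0.273  0.156 ] rot [-1.7909e+02  1.6000e-01  9.0760e+01] q [29.1  6.1  1.7 86.5  0.3 28.4] F [ 0.5  0.6 -1.4] open 0.0588
shift [-0.01  0.16  3.04] turn 0.01 dist 0.076 rows>= 2
```

View pics/s13.png

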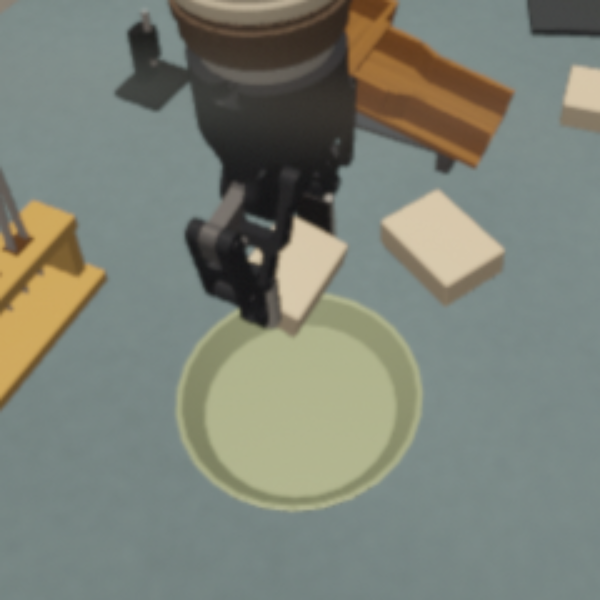

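View pics/w13.png

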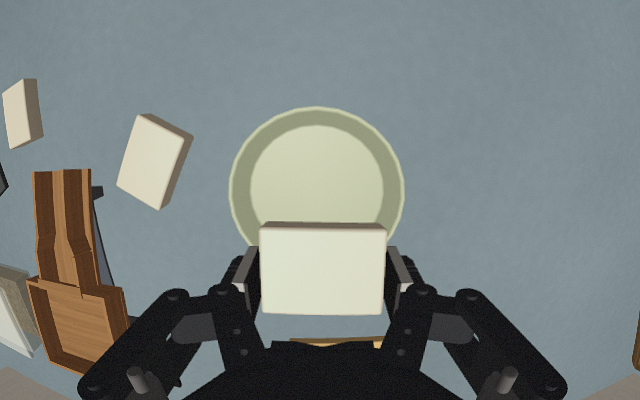

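```bash
cat >> h.py <<'E'
def wray(c,o,uv,z):
    K=c["K"];d=np.array(uv,float)-[K[0,2],K[1,2]];r=np.hypot(*d);th=r/K[0,0]
    v=np.r_[d/r*np.sin(th),np.cos(th)];H=c["hand_eye"]
    R=Ro.from_euler('xyz',o["tcp_rot"],degrees=True).as_matrix()
    C=o["ee_pos"]+R@H[:3,3];D=R@H[:3,:3]@v
    return C+D*(z-C[2])/D[2]
def circ(P):
    A=np.c_[2*P,np.ones(len(P))];s=np.linalg.lstsq(A,(P**2).sum(1),rcond=None)[0]
    return s[:2],np.sqrt(s[2]+s[0]**2+s[1]**2)
E
python3 - <<'E'
from h import *
o=get_obs();c=camera("wrist");f=c["frame"];hs=cv2.cvtColor(f,cv2.COLOR_RGB2HSV)
m=((hs[...,0]>25)&(hs[...,0]<42)&(hs[...,1]>40)).astype(np.uint8)
n,l,st,ce=cv2.connectedComponentsWithStats(m);k=l[160,316];print(st[k])
ct=max(cv2.findContours((l==k).astype(np.uint8),0,1)[0],key=len)[:,0]
ct=ct[ct[:,1]<215]
P=np.array([wray(c,o,p,.024)[:2] for p in ct]);P=P[:]
print("wrist rim",circ(P))
c=dict(np.load("pics/top0.npz"));
for n in("top","side"):
    c=dict(np.load(f"pics/{n}0.npz"));hs=cv2.cvtColor(c["frame"],cv2.COLOR_RGB2HSV)
    m=((hs[...,0]>25)&(hs[...,0]<42)&(hs[...,1]>40)).astype(np.uint8)
    n_,l,st,ce=cv2.connectedComponentsWithStats(m);k=l[243,203] if n=="top" else l[320,300]
    ct=max(cv2.findContours((l==k).astype(np.uint8),0,1)[0],key=len)[:,0]
    print(n,circ(plane(c,ct,.024)[:,:2]))
E
```

```text
[     0      0    640    400 249287]
wrist rim (array([0.56673198, 0.26350249]), np.float64(0.4124273504056471))
top (array([0.49192656, 0.27021471]), np.float64(0.08008066845303335))
side (array([0.49104307, 0.26850441]), np.float64(0.07991868355325456))
```

```bash
python3 -c "
from h import *
go(.4915,.2695,.05)"
```

```text
t 12.4 pos [0.4874 0.2738 0.1581] rot [-1.7924e+02  8.0000e-02  9.0790e+01] q [29.2  6.   1.9 86.6  0.3 28.4] F [ 0.2 -0.1 -1.1] open 0.0586
shift [-0.17  0.22  4.32] turn 0.01 dist 0.108 rows>= 3
```

Emit:
arm_command:
  increments:
    - [[-0.17, 0.22, 0.8], 0]
    - [[-0.17, 0.22, 1.7], 0]
    - [[-0.17, 0.22, 2.6], 0]
    - [[-0.17, 0.22, 3.4], 0]
    - [[-0.17, 0.22, 3.4], 0]

```text
time: 12.9
ee_pos: [0.4908, 0.2688, 0.0708]
tcp_rot: [-179.1, 0.2, 90.8]
wrist_force: [0.3, -0.5, -0.6]
opening: 0.0588
```

```bash
python3 -c "
from h import *
go(.4915,.2695,.032)"
```

```text
t 12.9 pos [0.4908 0.2688 0.0708] rot [-1.7906e+02  1.7000e-01  9.0780e+01] q [28.6  7.3 -6.3 77.2  0.3 27.8] F [ 0.3 -0.5 -0.6] open 0.0588
shift [0.03 0.06 1.55] turn 0.01 dist 0.039 rows>= 1
```

Emit:
arm_command:
  increments:
    - [[0.03, 0.05, 0.4], 0]
    - [[0.03, 0.05, 0.8], 0]
    - [[0.03, 0.05, 1.1], 0]
    - [[0.03, 0.05, 1.4], 0]
    - [[0.03, 0.05, 1.5], 0]

```text
time: 13.4
ee_pos: [0.4911, 0.2693, 0.0325]
tcp_rot: [-179.0, 0.2, 90.8]
wrist_force: [0.0, 0.4, -1.0]
opening: 0.0589
```

```bash
python3 - <<'E'
from h import *
go(.4915,.2695,.024)
c=camera("side"); cv2.imwrite(f"pics/s14.png",cv2.resize(c["frame"][200:380,200:400,::-1],None,fx=3,fy=3))
c=camera("wrist"); cv2.imwrite(f"pics/w14.png",c["frame"][:,:,::-1])
E
```

```text
t 13.4 pos [0.4911 0.2693 0.0325] rot [-179.01    0.2    90.78] q [28.6  8.5 -9.3 73.1  0.3 27.8] F [ 0.   0.4 -1. ] open 0.0589
shift [0.01 0.02 0.34] turn 0.01 dist 0.009 rows>= 1
```

View pics/s14.png

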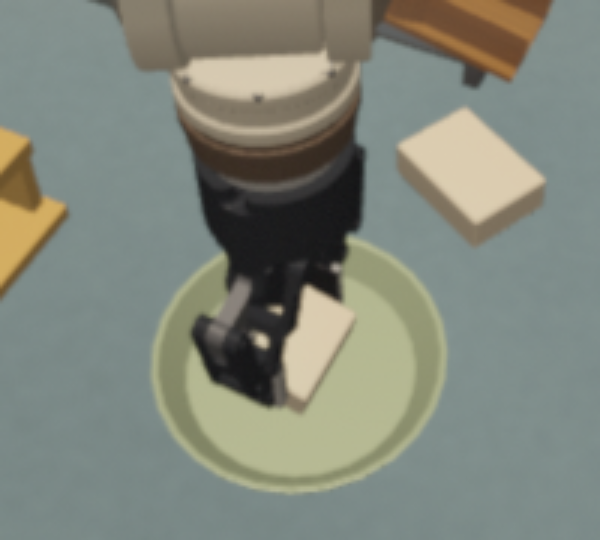

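View pics/w14.png

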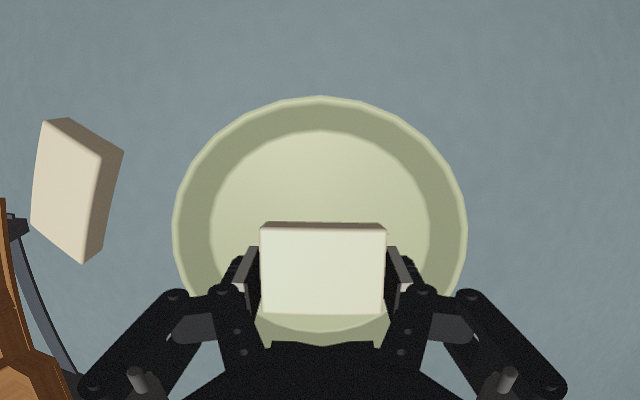

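Emit:
arm_command:
  increments:
    - [[0, 0, 0.08], 0]
    - [[0, 0, 0.16], 0]
    - [[0, 0, 0.24], 0]
    - [[0, 0, 0.32], 0]

```text
time: 13.9
ee_pos: [0.4911, 0.2694, 0.0249]
tcp_rot: [-179.0, 0.2, 90.8]
wrist_force: [-0.8, -0.0, -0.8]
opening: 0.059
```

Emit:
arm_command:
  increments:
    - [[0, 0, 0.06], 0]
    - [[0, 0, 0.12], 0]
    - [[0, 0, 0.12], 0]
  force: 20

```text
time: 14.2
ee_pos: [0.4911, 0.2694, 0.0222]
tcp_rot: [-179.0, 0.2, 90.8]
wrist_force: [-0.7, 0.2, 1.3]
opening: 0.0591
```

Contact begins about as predicted (z ≈ 0.0225). Continue gently to let the block pivot flat.

Emit:
arm_command:
  increments:
    - [[0, 0, 0.05], 0]
    - [[0, 0, 0.1], 0]
    - [[0, 0, 0.1], 0]

```text
time: 14.5
ee_pos: [0.4916, 0.2695, 0.0215]
tcp_rot: [-179.1, 0.1, 90.8]
wrist_force: [-2.8, -2.1, 14.4]
opening: 0.0588
```

```bash
python3 - <<'E'
from h import *
go(.4915,.2695,.019)
c=camera("side"); cv2.imwrite(f"pics/s15.png",cv2.resize(c["frame"][200:380,200:400,::-1],None,fx=3,fy=3))
c=camera("wrist"); cv2.imwrite(f"pics/w15.png",c["frame"][:,:,::-1])
E
```

```text
t 14.5 pos [0.4916 0.2695 0.0215] rot [-1.7915e+02  1.4000e-01  9.0770e+01] q [ 28.6   8.8 -10.2  71.8   0.3  27.8] F [-2.8 -2.1 14.4] open 0.0588
shift [ 0.  -0.   0.1] turn 0.01 dist 0.002 rows>= 1
```

View pics/s15.png

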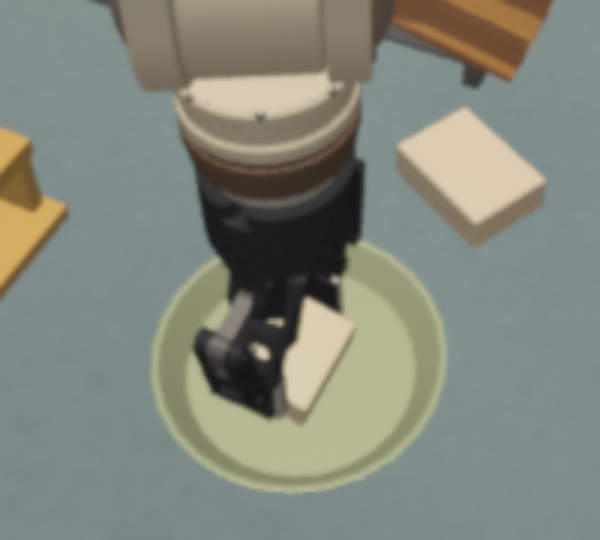

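Emit:
arm_command:
  increments:
    - [[0, 0, -0.04], 0]
    - [[0, 0, -0.04], 0]
    - [[0, 0, -0.04], 0]
  claw: -0.62

```text
time: 14.9
ee_pos: [0.4916, 0.2695, 0.0223]
tcp_rot: [-179.1, 0.1, 90.8]
wrist_force: [-0.3, -0.7, -0.2]
opening: 0.0693
```

```bash
python3 - <<'E'
from h import *
go(.4915,.2695,.1)
c=camera("side"); cv2.imwrite(f"pics/s16.png",cv2.resize(c["frame"][200:380,200:400,::-1],None,fx=3,fy=3))
c=camera("wrist"); cv2.imwrite(f"pics/w16.png",c["frame"][:,:,::-1])
E
```

```text
t 14.9 pos [0.4916 0.2695 0.0223] rot [-1.7914e+02  1.4000e-01  9.0770e+01] q [ 28.6   8.8 -10.2  71.8   0.3  27.8] F [-0.3 -0.7 -0.2] open 0.0693
shift [-0.01 -0.05 -3.11] turn 0.01 dist 0.078 rows>= 2
```

View pics/s16.png

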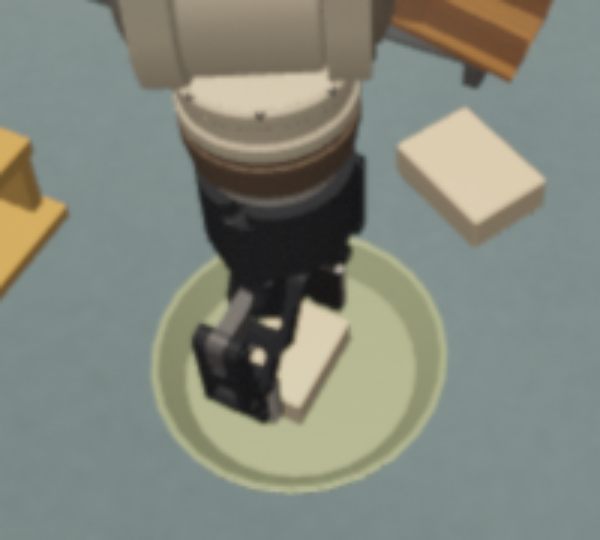

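View pics/w16.png

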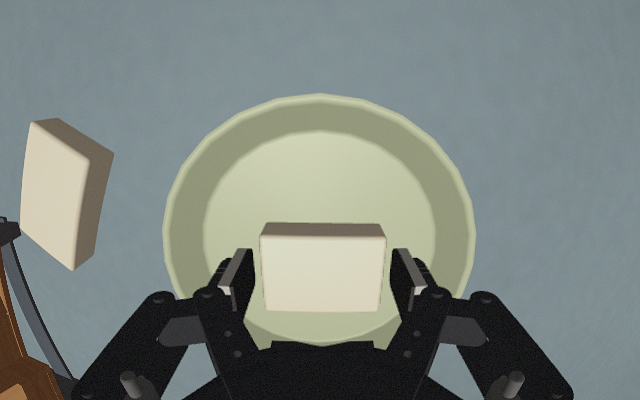

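Released, with gaps on both sides of the block. I'll raise straight up, then clear the view.

Emit:
arm_command:
  increments:
    - [[0, 0, -0.3], 0]
    - [[0, 0, -1.0], 0]
    - [[0, 0, -2.2], 0]
    - [[0, 0, -3.6], 0]
    - [[0, 0, -5.0], 0]

```text
time: 15.5
ee_pos: [0.4931, 0.2697, 0.1487]
tcp_rot: [-179.1, 0.2, 90.8]
wrist_force: [1.0, -0.5, -0.8]
opening: 0.0688
```

Emit:
arm_command:
  increments:
    - [[0, -1, -1.5], 0]
    - [[0, -2.5, -2.5], 0]
    - [[0, -4, -3], 0]
    - [[0, -5, -3], 0]
    - [[0, -5, -3], 0]

```text
time: 16.0
ee_pos: [0.3674, 0.2683, 0.2275]
tcp_rot: [-179.2, 0.1, 90.9]
wrist_force: [1.2, 0.3, 0.3]
opening: 0.0695
```

```bash
python3 - <<'E'
from h import *
go(.4915,.2695,.1)
for n in["top","side"]:
    c=camera(n);W=cloud(c);f=c["frame"];hs=cv2.cvtColor(f,cv2.COLOR_RGB2HSV)
    cv2.imwrite(f"pics/{n}_f.png",f[:,:,::-1])
    m=((hs[...,1]<62)&(hs[...,0]>10)&(hs[...,0]<38)&(hs[...,2]>195 if n=="side" else (hs[...,1]<50)&(hs[...,2]>200)))&(np.hypot(W[...,0]-.4915,W[...,1]-.2695)<.055)
    P=W[m&(W[...,2]>.018)];print(n,len(P),P.min(0).round(4),P.max(0).round(4),np.median(P,0).round(4))
    A=np.c_[P[:,:2],np.ones(len(P))];s=np.linalg.lstsq(A,P[:,2],rcond=None)[0];print("tilt",np.degrees(np.hypot(*s[:2])))
    m=((hs[...,0]>25)&(hs[...,0]<42)&(hs[...,1]>40)).astype(np.uint8)
    n_,l,st,ce=cv2.connectedComponentsWithStats(m);Q=1+np.argmax([np.sum((l==k)&(np.hypot(W[...,0]-.49,W[...,1]-.27)<.08)) for k in range(1,n_)])
    ct=max(cv2.findContours((l==Q).astype(np.uint8),0,1)[0],key=len)[:,0]
    print("rim",circ(plane(c,ct,.024)[:,:2]))
E
```

```text
t 16.0 pos [0.3674 0.2683 0.2275] rot [-1.7921e+02  6.0000e-02  9.0870e+01] q [35.9 -7.6 -3.9 94.4  0.4 35. ] F [1.2 0.3 0.3] open 0.0695
shift [-0.02  5.03  5.03] turn 0.03 dist 0.178 rows>= 4
top 495 [0.4758 0.2435 0.0235] [0.517  0.3018 0.0319] [0.4969 0.2715 0.027 ]
tilt 0.14876925023034615
rim (array([0.49185735, 0.27025264]), np.float64(0.08008989429841429))
side 778 [0.474  0.2407 0.0223] [0.5167 0.2997 0.0284] [0.4949 0.2719 0.0255]
tilt 0.4102558750642165
rim (array([0.4910601 , 0.26855926]), np.float64(0.07977384914575981))
```

View pics/side_f.png

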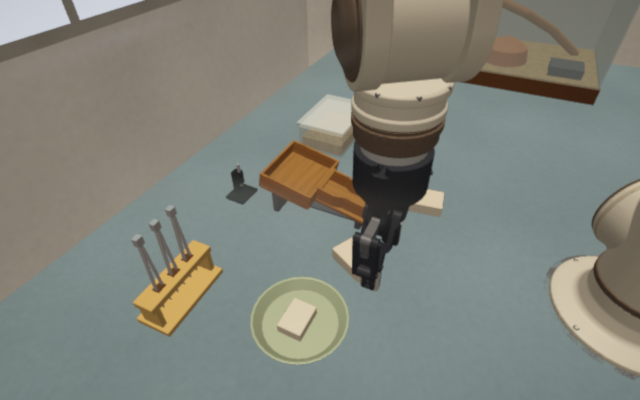

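View pics/top_f.png

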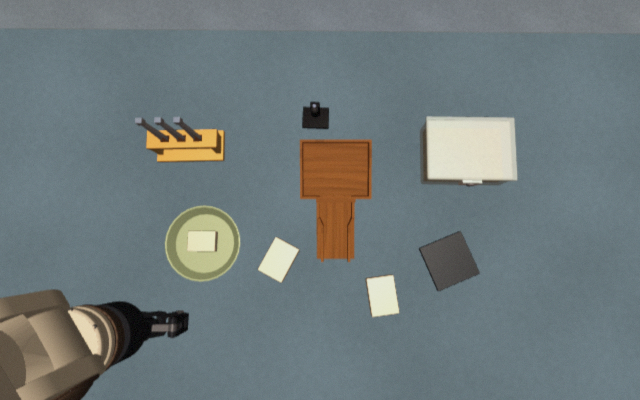

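The side view shows the block flat near the middle of the dish at (298,318). The top view shows it at (202,241), with everything else where it started.

Emit:
arm_command:
  increments:
    - [[0, 0, 0], 0]
    - [[0, 0, 0], 0]

```text
time: 16.3
ee_pos: [0.37, 0.2683, 0.2259]
tcp_rot: [-179.2, 0.1, 90.8]
wrist_force: [0.4, 0.6, -0.3]
opening: 0.0693
```

```bash
python3 -c "
from workcell import *
print(get_obs()['qd'].round(2)); print(job_done())"
```

```text
[-0.02  0.01 -0.12  0.01  0.08  0.05]
the job is handed in; nothing more can be done
None
```

I handed the job in at about 16.3 s with the block lying flat in the sage dish and released. No verdict is reported.

**What I did:** I pushed the block up the chute with the closed gripper, gripped its two ends in the hopper and drew it clear of the bridge. I then gripped it again at its centre, lifted it out, set it down in the dish and backed away.

**Last checks:**
- **Block:** its tilt measured under 0.5° and its centre was about 3–5 mm from the dish's centre (the limit is 32 mm).
- **Dish:** its rim was within 0.1 mm of where it first measured.
- **Everything else:** the other objects looked unmoved in the pictures, though I did not measure them.
- **Gripper:** it hung about 0.2 m above the shelf, touching nothing.

**Less certain:**
- **First push:** it left the block only about 3 mm past the step 1 mark by my estimate, within the camera error. Drawing it on up the floor took it well past.
- **Setting down:** the block was held about 12° tilted, lower edge first. It did not turn flat under a 14 N press, so it tipped the last few millimetres when the fingers opened.

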